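# Unfold the crank of a bench screw press and clamp the glued-up blank

### The arm

A 6-joint arm with a two-finger parallel gripper is mounted at the origin on the work surface. World frame = base frame: x ahead of the robot, y to its left, z up, the work surface at z = 0. Lengths are in m, angles in rad, forces in N, time in s.
With the tool pointing down it reaches from about 0.3 to 0.875 m from the base axis. Payload 6.4 kg.
Tool frame: the origin (TCP) lies midway between the tips of the shut fingers; the grasp point (between the pads) lies 19 mm behind it (env.tcp_to_grasp is the distance from the TCP to the grasp point, in m); z points along the fingers, x is the direction in which the jaws open and shut, and the axes are right-handed (so a half turn about z gives the same grasp; the last joint's range is limited). The gripper opens to 88 mm and grips with 3 to 60 N. Pads are 18 mm wide; open, the fingers measure 123 mm over their backs; the gripper's body (75 mm by 187 mm) begins 45 mm behind the grasp point.
Start: joints at [-1.468, 0.181, 1.607, -0, 1.354, -0.206], TCP at [0.175, -0.548, 0.239] pointing down, gripper open.
Joint ranges: [-2.99, 2.99], [-0.89, 2.07], [0.3, 2.58], [-1.14, 4.28], [0, 2.63], [-3.12, 3.12]. Speed limits (rad/s): [2.57, 2.57, 3.01, 3.14, 3.14, 3.14].

### API

Orientations are given as a rotation vector (axis times angle).
In Python, from cell import env gives the robot as it stands.
- The arm moves only by the tool drive_tool, never from a script. Its arguments are lists of equal length, an entry for each row: "xyz": the shift along the tool's x, y, z in m, a list of three; "yaw": the turn about the tool's z in rad. A call has 1 to 10 rows; each row is the pose to reach, as a shift and turn from the pose commanded when the call began, along the tool's axes at that moment; what a row does not reach only later rows make up. A row lasts 1/12 s, in which the tool goes at most 41.7 mm and 7.16 degrees, less where a joint would pass 70% of its speed; a pose out of reach is approached as far as the arm can. A call with a gripper value outside its range is refused whole. "grip" is the finger opening in m, from 0 to 0.0881, set as the call begins (left out, the last holds). The fingers move at their own pace and stop on an object; the grip force is fixed at half the most. Time passes only in rows, so rows that repeat a pose let the fingers close. It gives the time, the measured TCP pose, the force and the opening at its end, in the units of the state.
- env.get_state(): the state, without advancing time (a new reading comes with each control period).
- env.snapshot(name): name is "scene" or "top"; returns the picture (480x640x3 uint8, red, green, blue); there is no depth.
- env.calibration(name): a dict with "fx", "fy", "cx", "cy" (pixels), "k1" (the pictures are not rectified: a ray, as slopes to the right and down, at radius r is drawn at 1 + k1 r^2 times it, then the intrinsics apply), "rvec" (rotation vector, rad) and "tvec" (3), from world to camera coordinates, as OpenCV has them. Camera axes: x right, y down, z forward; pixel columns grow to the right and rows downward; lengths in m; the calibration is good to about 2 mm. A picture is of the moment at which its call begins. calibration takes no time and is no camera call.
- env.sign_off(): hands the job in, once; it reports no verdict.
The state is a dict: "time_s": time; "qpos": joint angles; "joint_velocities": joint speeds; "joint_torque": joint torques, N m; "eef_pos": TCP position; "eef_rot": TCP orientation; "ft_force": force on the tool from outside, world axes, zero at the start; "wrist_torque": the same for the moment, N m; "width": opening from 0.0 (shut) to 1.0 (fully open).
Only numpy, scipy, OpenCV 4.12 (cv2) and the standard library are available. Lean on these libraries where they do the work, as an engineer would, in place of code of your own. Each camera call takes 0.05 s, during which the arm holds its last target. There are 200 camera calls.

### The job

Unfold the press's crank handle fully until it stands upright in its working position, then wind the crank clockwise until the press holds the blank firmly. Stop as soon as the crank has gone clearly stiff so that the blank is not crushed, then let go with the handle left standing, and do not disturb the things around the press.

Things in the scene. Friction and masses are not known exactly. Their poses are not given: they have to be found in the camera images.
- press: Bench screw press bolted to the bench: cast base 200 x 270 mm, 30 mm high; columns 115 mm either side of the middle along its own y; crosshead top at 170 mm, column nuts at 182 mm. Origin: middle of the underside, on the vertical screw axis.
- platen: Steel pressing plate 135 x 165 mm with rubber facing. Origin: middle of the rubber's underside, 79 to 85 mm above the bench at first. It goes down 16 mm for each full turn of the crank clockwise from above; crank and screw go down with it. The rubber gives 0.45 mm per 100 N. A properly clamped blank carries 100 to 500 N; above 500 N it is crushed.
- crank: Crank on the screw. Origin: on the screw axis at the arm's top face, 232 to 238 mm above the bench at first; own x along the arm to the fork, z up. It stays where left, clamped too. Turning freely takes about 6 N at the handle along its travel, plus 3 N per 100 N on the blank: about 13 N is a good firm clamp, 21 N is 500 N (held still: 4 N less). From touch to 500 N is only 0.9 rad of crank.
- crank_pivot (a point): The handle's hinge pin, in a 26 mm wide fork at the end of the crank's flat steel arm (15 mm wide, 10 mm thick): 85 mm from the screw axis, 16 mm above the arm's top face. Under the arm is a hub 32 mm across; the sweep of crank and handle is otherwise clear.
- handle (a joint): Folding angle about the level hinge pin, rad: 0 = folded flat over the arm, free end towards the screw axis; 1.571 = against its stop, standing straight up (working position). It swings up and outwards in the arm's vertical plane. A spring detent holds it at both ends: about 0.55 Nm (11 N at 50 mm) to start it, nothing half way; past half way the spring pulls it on.
- handle_end (a point): Middle of the free end face of the handle's round black grip. The grip is 21 mm across, reaches from 12.5 to 77.5 mm from the hinge pin and spins freely on its own long axis. Folded, its centre line is 16 mm above the arm's top face and its free end 7 mm from the screw axis; upright, its free end is 77.5 mm above the pin.
- glue: Bystander: upright cream glue bottle with a pointed cap, 62 mm across, 156 mm high; origin at the middle of its underside. Leave alone.
- jar: Bystander: amber jar, 44 mm across, 75 mm high; origin at the middle of its underside. Leave alone.
- tape_roll: Bystander: roll of tape lying flat, 108 mm across, 24 mm high; origin at the middle of its underside. Leave alone.
- tape_measure: Bystander: metal tape measure, 62 x 36 x 60 mm; origin at the middle of its underside. Leave alone.
- blank: The wooden work in the press: glued plies between plywood cauls, 104 x 150 mm, lying on the bed. Origin: middle of its underside (the bed, 30 mm above the bench). Its thickness differs from case to case and is not measured: its top is 62 to 74 mm above the bench.

How it is judged:
On the way, in this order (a step that is already met when the one before it is completed fails the run):
1. the handle is unfolded to its working position (value of joint handle above 1.48 rad), for 0.2 s.
2. the platen is wound down and clamps the blank (contact force between platen and blank above 100 N), for 0.3 s.
At the end, for the whole second after the job is handed in: The platen presses on the blank with more than 100 N (and never more than 500 N), the handle stands unfolded (angle above 1.40 rad) and the crank is at rest, let go (contact force between platen and blank above 100 N and value of joint handle above 1.4 rad and angular speed of crank below 0.1 rad/s); the robot touches nothing.
It fails at once if the blank is crushed (more than 500 N from the platen) (contact force between platen and blank above 500 N).
It fails at once if a bystander is moved by more than 30 mm (distance of any of glue, jar, tape_roll, tape_measure from where it was at the start of the episode above 0.03 m).
It also fails if it takes over 72 s, if anything falls off the work surface, if the arm or the gripper's body presses on something with over 40 N, if the wrist force passes 120 N, or if a joint passes its speed limit or range.

## Working session

There is one attempt and no reset: what is moved stays moved. The work goes in short steps, Python scripts to look and compute and a tool call to move; the robot and the scene stay as the last step left them, time stands still between calls to the robot, and variables do not carry over. Pictures are saved under pics/ and viewed, about 8 in all and at most 12, crops included, and the job is handed in when it is done.

Besides the shell and the picture viewer there is one more tool, called after ">>>" by a JSON object that holds its "name" and its "arguments". drive_tool: Moves the arm, as the interface text tells. Its arguments: {"type":"object","properties":{"xyz":{"type":"array","items":{"type":"array","items":{"type":"number"}}},"yaw":{"type":"array","items":{"type":"number"}},"grip":{"type":"number"}},"required":["xyz","yaw"]}

```bash
mkdir -p pics; ls; python3 - <<'E'
from cell import env
import cv2
for n in("scene","top"):
    cv2.imwrite(f"pics/{n}0.png",env.snapshot(n)[:,:,::-1]); print(n,env.calibration(n))
s=env.get_state();print({k:s[k] for k in("time_s","eef_pos","eef_rot","ft_force","width")})
E
```

```text
pics
scene {'fx': 612.9467444402887, 'fy': 612.9467444402887, 'cx': 319.0892607379047, 'cy': 232.43282652409653, 'k1': -0.023920439356926018, 'rvec': array([ 2.08742685,  1.64162927, -0.47395991]), 'tvec': array([-0.1945007 , -0.40291733,  1.61060562])}
top {'fx': 560.4887091700833, 'fy': 560.4887091700833, 'cx': 324.0976181226173, 'cy': 235.07794947630714, 'k1': -0.07289212666063591, 'rvec': array([ 2.17592088, -2.16761841,  0.09032678]), 'tvec': array([0.03895665, 0.61450589, 1.34088003])}
{'time_s': 0.1, 'eef_pos': array([ 0.17471132, -0.54733368,  0.23792067]), 'eef_rot': array([-2.53570385e+00,  1.85270928e+00,  1.60802645e-03]), 'ft_force': array([-0.56966271, -0.23775417, -0.61558086]), 'width': 0.9963261985614156}
```

View pics/scene0.png

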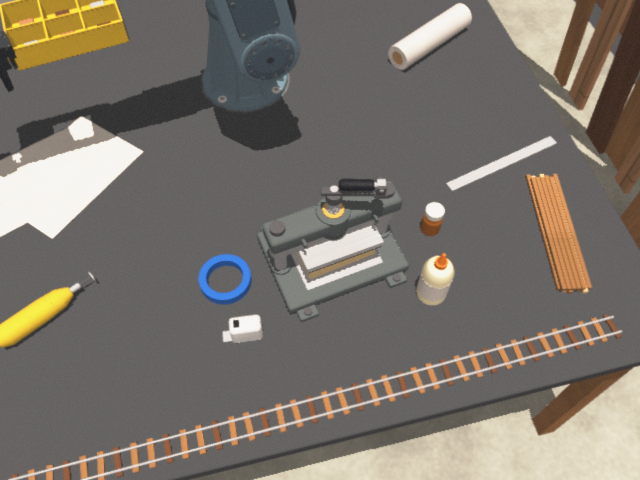

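View pics/top0.png

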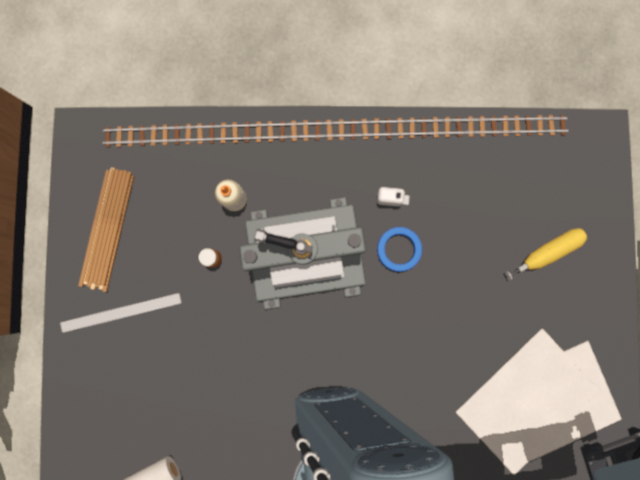

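The crank hub shows at about (302,248) in top and (333,205) in scene. The fork is at about (261,237) in top and (381,188) in scene. I'll zoom in on both.

```bash
cat > h.py <<'E'
from cell import env
import cv2, numpy as np
def cam(n):
    c=env.calibration(n);K=np.array([[c['fx'],0,c['cx']],[0,c['fy'],c['cy']],[0,0,1]]);return c,K,np.array([c['k1'],0,0,0,0.])
def ray(n,uv):
    c,K,d=cam(n);p=cv2.undistortPoints(np.array([[uv]],float),K,d)[0,0]
    R=cv2.Rodrigues(c['rvec'])[0];return -R.T@c['tvec'],R.T@np.array([p[0],p[1],1])
def onz(n,uv,z):
    o,d=ray(n,uv);return o+d*(z-o[2])/d[2]
def proj(n,P):
    c,K,d=cam(n);return cv2.projectPoints(np.array(P,float).reshape(-1,3),c['rvec'],c['tvec'],K,d)[0][:,0]
def tri(a,b):
    (o1,d1),(o2,d2)=ray("scene",a),ray("top",b)
    s=np.linalg.lstsq(np.c_[d1,-d2],o2-o1,rcond=None)[0];p,q=o1+s[0]*d1,o2+s[1]*d2
    return (p+q)/2,np.linalg.norm(p-q)
E
python3 - <<'E'
import cv2,numpy as np
a=cv2.imread("pics/scene0.png")[165:235,300:420];b=cv2.imread("pics/top0.png")[210:280,240:360]
f=lambda i:cv2.resize(i,None,fx=6,fy=6,interpolation=cv2.INTER_CUBIC)[:420]
im=np.vstack([f(a)[:300],f(b)[:300]]);im=np.vstack([cv2.resize(a,None,fx=4.2,fy=4.2),cv2.resize(b,None,fx=4.2,fy=4.2)]);cv2.imwrite("pics/crop1.png",im);print(im.shape)
from h import *
print(onz("top",(302,248),.235),onz("top",(261,237),.25),tri((381,188),(261,237)),tri((333,197),(302,243)))
E
```

```text
(588, 504, 3)
[0.56861555 0.08536081 0.235     ] [0.58984199 0.16882403 0.25      ] (array([0.59088196, 0.17107315, 0.24131658]), np.float64(0.0024494029222560405)) (array([0.57956922, 0.08537954, 0.22602138]), np.float64(0.000979244646359387))
```

View pics/crop1.png

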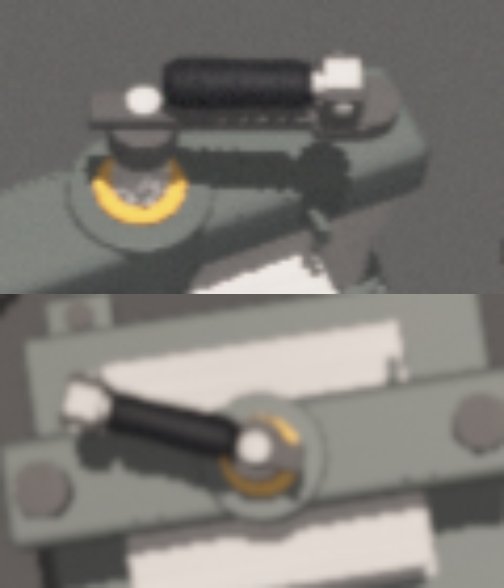

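```bash
python3 - <<'E'
from h import *
n=[onz("top",p,.182) for p in((249.5,256.4),(354.3,240.2))];print(n,(n[0]+n[1])/2,np.linalg.norm(n[0]-n[1]))
print("dome",tri((334.3,188.8),(300.7,246.4)))
print("fork",tri((381.7,182.4),(260.7,235)),onz("top",(260.7,235),.26))
print("end",tri((340,185),(297.6,244.3)))
E
```

```text
[array([0.55351385, 0.20138574, 0.182     ]), array([ 0.58950191, -0.02523245,  0.182     ])] [0.57150788 0.08807664 0.182     ] 0.2294579383237926
dome (array([0.57169655, 0.08842051, 0.2399401 ]), np.float64(0.001196880766260808))
fork (array([0.59324149, 0.16953349, 0.26174416]), np.float64(0.0029698933791414014)) [0.59304796 0.16828729 0.26      ]
end (array([0.57538073, 0.09589189, 0.25376249]), np.float64(0.004878721679487586))
```

>>> {"name": "drive_tool", "arguments": {"xyz": [[0,0,-0.04],[0,0,-0.08],[0,0,-0.12],[-0.026,-0.029,-0.12],[-0.051,-0.059,-0.12],[-0.077,-0.088,-0.12],[-0.103,-0.118,-0.12],[-0.128,-0.147,-0.12],[-0.154,-0.177,-0.12],[-0.18,-0.206,-0.12]], "yaw": [0,0,0,0,0,0,0,0,0,0], "grip": 0.05}}

```text
time_s: 0.93
eef_pos: [0.3168, -0.3118, 0.3584]
eef_rot: [-2.536, 1.854, 0.001]
ft_force: [0.9, -0.1, -0.9]
width: 0.568
```

>>> {"name": "drive_tool", "arguments": {"xyz": [[-0.026,-0.029,0],[-0.051,-0.059,0],[-0.077,-0.088,0],[-0.103,-0.118,0],[-0.128,-0.147,0],[-0.154,-0.177,0],[-0.18,-0.206,0],[-0.205,-0.235,0],[-0.231,-0.265,0],[-0.257,-0.294,0]], "yaw": [-0.1,-0.2,-0.3,-0.4,-0.5,-0.6,-0.7,-0.8,-0.9,-1.0]}}

```text
time_s: 1.77
eef_pos: [0.5188, 0.0226, 0.3584]
eef_rot: [3.116, -0.402, -0.0]
ft_force: [0.5, -1.4, -0.7]
width: 0.568
```

>>> {"name": "drive_tool", "arguments": {"xyz": [[0.011,-0.036,0],[0.023,-0.073,0],[0.034,-0.11,0],[0.034,-0.11,0.03],[0.034,-0.11,0.06],[0.034,-0.11,0.06],[0.034,-0.11,0.06]], "yaw": [0,0,0,0,0,0,0]}}

```text
time_s: 2.35
eef_pos: [0.5783, 0.118, 0.2968]
eef_rot: [3.114, -0.41, -0.008]
ft_force: [-0.7, -0.9, 0.5]
width: 0.565
```

```bash
python3 - <<'E'
from h import *
from scipy.spatial.transform import Rotation as R
s=env.get_state();M=R.from_rotvec(s['eef_rot']).as_matrix();p=s['eef_pos'];print(p,M)
a=env.snapshot("scene")[:,:,::-1];b=env.snapshot("top")[:,:,::-1]
print(proj("scene",[p]),proj("top",[p]))
cv2.imwrite("pics/crop2.png",np.vstack([cv2.resize(a[130:230,270:430],None,fx=3,fy=3),cv2.resize(b[190:290,210:370],None,fx=3,fy=3)]))
E
```

```text
[0.5783436  0.11799578 0.29678605] [[ 9.65907977e-01 -2.58834833e-01 -5.12933586e-03]
 [-2.58838381e-01 -9.65920645e-01 -2.88182186e-05]
 [-4.94707224e-03  1.35550473e-03 -9.99986844e-01]]
[[352.00269475 169.29050269]] [[283.94284209 240.86474807]]
```

View pics/crop2.png

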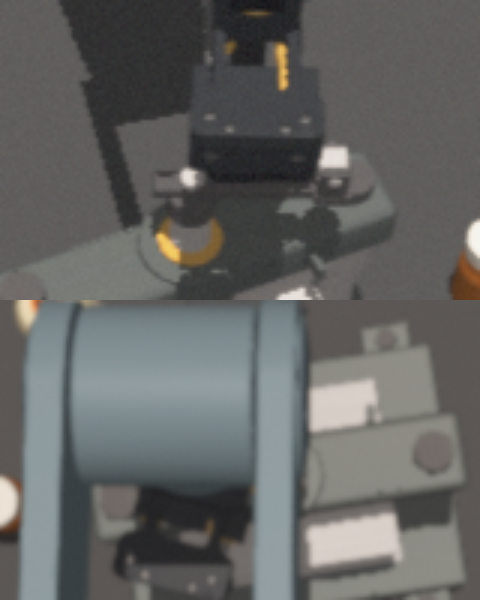

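The gripper sits over the handle, about 31 mm from the screw axis and laterally within 1 mm. I'll go down and grip.

>>> {"name": "drive_tool", "arguments": {"xyz": [[0,-0.002,0.02],[0,-0.002,0.035],[0,-0.002,0.05],[0,-0.002,0.058],[0,-0.002,0.061],[0,-0.002,0.061]], "yaw": [0,0,0,0,0,0]}}

```text
time_s: 2.95
eef_pos: [0.5805, 0.1195, 0.2386]
eef_rot: [-3.114, 0.411, -0.002]
ft_force: [-0.7, -0.8, 0.0]
width: 0.567
```

>>> {"name": "drive_tool", "arguments": {"xyz": [[0,0,0],[0,0,0],[0,0,0],[0,0,0],[0,0,0]], "yaw": [0,0,0,0,0], "grip": 0.01}}

```text
time_s: 3.37
eef_pos: [0.5797, 0.12, 0.238]
eef_rot: [-3.115, 0.41, 0.002]
ft_force: [-2.8, 0.9, 2.2]
width: 0.226
```

>>> {"name": "drive_tool", "arguments": {"xyz": [[0,-0.0002,-0.0045],[0,-0.0008,-0.009],[0,-0.0018,-0.0135],[0,-0.0031,-0.0178],[0,-0.0049,-0.022],[0,-0.007,-0.026],[0,-0.0094,-0.0298],[0,-0.0122,-0.0334],[0,-0.0152,-0.0368],[0,-0.0186,-0.0398]], "yaw": [0,0,0,0,0,0,0,0,0,0]}}

```text
time_s: 4.2
eef_pos: [0.5841, 0.1375, 0.2782]
eef_rot: [3.113, -0.41, -0.003]
ft_force: [-6.4, -2.8, -3.9]
width: 0.228
```

```bash
python3 - <<'E'
from h import *
s=env.get_state();print(s['eef_pos'],s['ft_force'],s['width'],s['wrist_torque'])
a=env.snapshot("scene")[:,:,::-1]
cv2.imwrite("pics/crop3.png",cv2.resize(a[130:230,270:430],None,fx=4,fy=4))
E
```

```text
[0.58406986 0.13748763 0.27824019] [-6.38792574 -2.84851805 -3.93036696] 0.22807059715247152 [-0.68140269  1.10943321  0.14902998]
```

View pics/crop3.png

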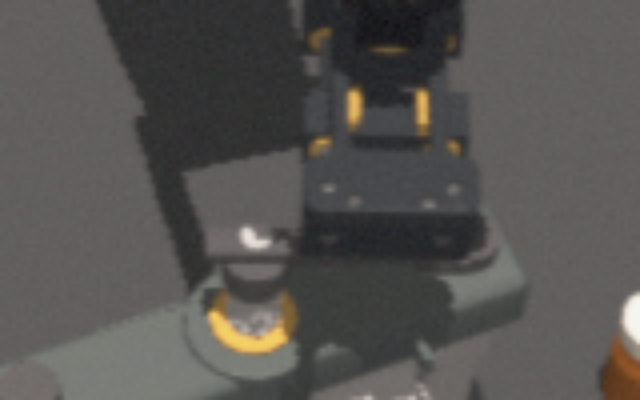

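>>> {"name": "drive_tool", "arguments": {"xyz": [[0,-0.0036,-0.0028],[0,-0.0074,-0.0052],[0,-0.0114,-0.0073],[0,-0.0156,-0.0091],[0,-0.02,-0.0104],[0,-0.0244,-0.0114],[0,-0.0289,-0.012],[0,-0.0334,-0.0122],[0,-0.0355,-0.0122],[0,-0.0365,-0.0122]], "yaw": [0,0,0,0,0,0,0,0,0,0]}}

```text
time_s: 5.08
eef_pos: [0.5946, 0.174, 0.293]
eef_rot: [-3.114, 0.409, -0.004]
ft_force: [-6.7, -1.9, 2.1]
width: 0.225
```

```bash
python3 - <<'E'
from h import *
s=env.get_state();print(s['eef_pos'],s['ft_force'],s['width'],s['wrist_torque'])
a=env.snapshot("scene")[:,:,::-1]
cv2.imwrite("pics/crop4.png",cv2.resize(a[110:230,280:440],None,fx=4,fy=4))
E
```

```text
[0.59455652 0.17396994 0.2929519 ] [-6.71773351 -1.92833618  2.10082697] 0.22492513354064267 [-0.45939561  1.11065172 -0.03087431]
```

View pics/crop4.png

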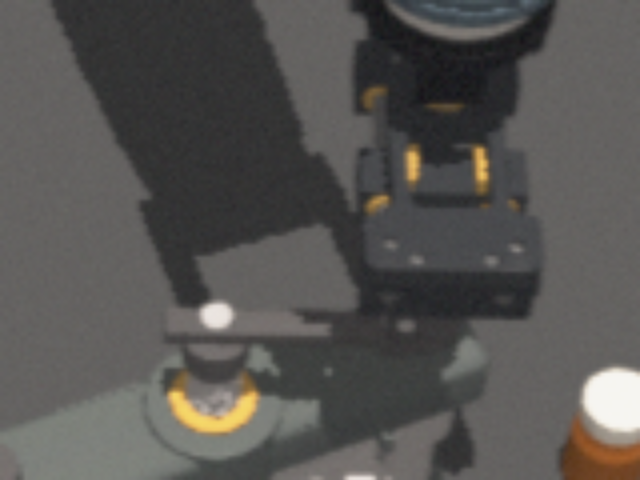

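>>> {"name": "drive_tool", "arguments": {"xyz": [[0,-0.0015,0],[0,-0.003,0],[0,-0.003,0],[0,-0.003,0]], "yaw": [0,0,0,0]}}

```text
time_s: 5.47
eef_pos: [0.5951, 0.1753, 0.2929]
eef_rot: [3.113, -0.411, 0.003]
ft_force: [-7.7, -6.7, 2.8]
width: 0.233
```

>>> {"name": "drive_tool", "arguments": {"xyz": [[0.0052,0.0002,0.0002],[0.0104,0.0006,0.0003],[0.0156,0.0014,0.0005],[0.0207,0.0025,0.0006],[0.0257,0.0039,0.0008],[0.0306,0.0056,0.0009],[0.0355,0.0075,0.0011],[0.0402,0.0098,0.0012],[0.0447,0.0124,0.0014],[0.0491,0.0152,0.0015]], "yaw": [0,0,0,0,0,0,0,0,0,0]}}

```text
time_s: 6.3
eef_pos: [0.6378, 0.1487, 0.2914]
eef_rot: [3.114, -0.41, -0.001]
ft_force: [-12.5, -2.4, 4.7]
width: 0.228
```

```bash
cat > w.py <<'E'
# state of the winding, and the rows of the next arc (shifts in tool axes), centre C, radius r
import sys
from h import *
from scipy.spatial.transform import Rotation as R
def st(C):
    s=env.get_state();p=s['eef_pos'];f=s['ft_force'];v=p[:2]-C;r=np.hypot(*v);e=v/r;t=np.array([e[1],-e[0]])
    print("t%.2f p%s r%.4f phi%.3f Frad%.1f Ftan%.1f Fz%.1f w%.3f"%(s['time_s'],p.round(4),r,np.arctan2(v[1],v[0]),f[:2]@e,f[:2]@t,f[2],s['width']))
    return s
def rows(phi,r,step,n,bias=0.):
    a=phi-step*np.arange(n+1);q=r*np.c_[np.cos(a),np.sin(a)];d=q[1:]-q[0]
    M=np.array([[.966,-.259],[-.259,-.966]])
    o=np.c_[d@M.T,.00255*step*np.arange(1,n+1)].round(4);print(o.tolist())
E
python3 - <<'E'
from w import *
st(np.array([.5715,.0882]));st(np.array([.5731,.0932]))
E
```

```text
t6.30 p[0.6378 0.1487 0.2914] r0.0897 phi0.740 Frad-10.9 Ftan-6.7 Fz4.7 w0.228
t6.30 p[0.6378 0.1487 0.2914] r0.0852 phi0.709 Frad-11.1 Ftan-6.3 Fz4.7 w0.228
```

```bash
cat >> w.py <<'E'
def rows2(phi,r0,r1,step,n):
    k=np.arange(n+1);a=phi-step*k;rr=np.linspace(r0,r1,n+1)[:,None];q=rr*np.c_[np.cos(a),np.sin(a)];d=q[1:]-q[0]
    M=np.array([[.966,-.259],[-.259,-.966]])
    print(np.c_[d@M.T,.00255*step*k[1:]].round(4).tolist())
E
python3 -c "
from w import *
rows2(.73,.092,.090,.08,10)"
```

```text
[[0.0059, 0.0044, 0.0002], [0.0114, 0.0093, 0.0004], [0.0164, 0.0146, 0.0006], [0.021, 0.0202, 0.0008], [0.0252, 0.0262, 0.001], [0.0288, 0.0325, 0.0012], [0.032, 0.0391, 0.0014], [0.0345, 0.0459, 0.0016], [0.0366, 0.0528, 0.0018], [0.038, 0.0598, 0.002]]
```

>>> {"name": "drive_tool", "arguments": {"xyz": [[0.0059,0.0044,0.0002],[0.0114,0.0093,0.0004],[0.0164,0.0146,0.0006],[0.021,0.0202,0.0008],[0.0252,0.0262,0.001],[0.0288,0.0325,0.0012],[0.032,0.0391,0.0014],[0.0345,0.0459,0.0016],[0.0366,0.0528,0.0018],[0.038,0.0598,0.002]], "yaw": [0,0,0,0,0,0,0,0,0,0]}}

```text
time_s: 7.13
eef_pos: [0.6583, 0.0837, 0.2893]
eef_rot: [-3.111, 0.407, 0.004]
ft_force: [-12.4, 7.6, 4.5]
width: 0.231
```

```bash
python3 - <<'E'
from w import *
C=np.array([.5715,.0882]);s=st(C);v=s['eef_pos'][:2]
P=np.array([[.5951,.1753],[.6378,.1487],v])
A=np.c_[2*P,np.ones(3)];x=np.linalg.solve(A,(P**2).sum(1));print("fit",x[:2],np.sqrt(x[2]+x[:2]@x[:2]))
v=v-C;rows2(np.arctan2(v[1],v[0])-.02,.090,.088,.08,10)
a=env.snapshot("scene")[:,:,::-1]
cv2.imwrite("pics/crop5.png",cv2.resize(a[90:290,260:440],None,fx=3,fy=3))
E
```

```text
t7.13 p[0.6583 0.0837 0.2893] r0.0869 phi-0.052 Frad-12.8 Ftan-6.9 Fz4.5 w0.231
fit [0.57321911 0.09260305] 0.08554272879809394
[[0.0009, 0.0071, 0.0002], [0.0012, 0.0143, 0.0004], [0.0009, 0.0215, 0.0006], [0.0001, 0.0286, 0.0008], [-0.0013, 0.0356, 0.001], [-0.0033, 0.0424, 0.0012], [-0.0058, 0.049, 0.0014], [-0.0088, 0.0555, 0.0016], [-0.0123, 0.0616, 0.0018], [-0.0162, 0.0674, 0.002]]
```

View pics/crop5.png

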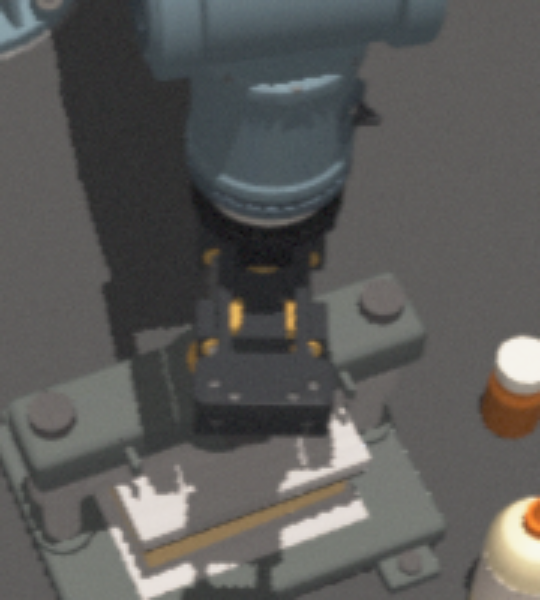

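```bash
cat >> w.py <<'E'
C=np.array([.5732,.0926])
def go(r0,r1,step,n,lead=.027):
    s=st(C);v=s['eef_pos'][:2]-C;phi=np.arctan2(v[1],v[0]);rows2(phi-lead,r0,r1,step,n)
E
python3 -c "
from w import *
go(.0895,.0875,.06,10)"
```

```text
t7.18 p[0.6582 0.0824 0.2892] r0.0856 phi-0.119 Frad-14.2 Ftan-3.5 Fz5.2 w0.227
[[0.0003, 0.0054, 0.0002], [0.0002, 0.0107, 0.0003], [-0.0002, 0.016, 0.0005], [-0.0009, 0.0213, 0.0006], [-0.0019, 0.0266, 0.0008], [-0.0032, 0.0317, 0.0009], [-0.0048, 0.0367, 0.0011], [-0.0068, 0.0417, 0.0012], [-0.009, 0.0464, 0.0014], [-0.0115, 0.0511, 0.0015]]
```

>>> {"name": "drive_tool", "arguments": {"xyz": [[0.0003,0.0054,0.0002],[0.0002,0.0107,0.0003],[-0.0002,0.016,0.0005],[-0.0009,0.0213,0.0006],[-0.0019,0.0266,0.0008],[-0.0032,0.0317,0.0009],[-0.0048,0.0367,0.0011],[-0.0068,0.0417,0.0012],[-0.009,0.0464,0.0014],[-0.0115,0.0511,0.0015]], "yaw": [0,0,0,0,0,0,0,0,0,0]}}

```text
time_s: 8.02
eef_pos: [0.6374, 0.0369, 0.2879]
eef_rot: [-3.111, 0.407, -0.01]
ft_force: [2.4, 7.0, -2.8]
width: 0.228
```

```bash
python3 -c "
from w import *
go(.088,.0875,.05,10)"
```

```text
t8.02 p[0.6374 0.0369 0.2879] r0.0850 phi-0.714 Frad-2.8 Ftan-6.9 Fz-2.8 w0.228
[[-0.0022, 0.0038, 0.0001], [-0.0045, 0.0075, 0.0003], [-0.0071, 0.0111, 0.0004], [-0.0098, 0.0146, 0.0005], [-0.0127, 0.0179, 0.0006], [-0.0157, 0.0211, 0.0008], [-0.0189, 0.0241, 0.0009], [-0.0222, 0.0269, 0.001], [-0.0257, 0.0296, 0.0011], [-0.0293, 0.0321, 0.0013]]
```

>>> {"name": "drive_tool", "arguments": {"xyz": [[-0.0022,0.0039,0.0001],[-0.0044,0.0077,0.0003],[-0.0069,0.0114,0.0004],[-0.0095,0.015,0.0005],[-0.0124,0.0184,0.0006],[-0.0154,0.0217,0.0008],[-0.0186,0.0248,0.0009],[-0.0219,0.0277,0.001],[-0.0254,0.0305,0.0011],[-0.029,0.0331,0.0013]], "yaw": [0,0,0,0,0,0,0,0,0,0]}}

```text
time_s: 8.85
eef_pos: [0.6014, 0.0121, 0.2866]
eef_rot: [-3.111, 0.408, -0.013]
ft_force: [4.7, 6.1, -2.7]
width: 0.23
```

```bash
python3 -c "
from w import *
go(.0875,.088,.05,10)"
```

```text
t8.85 p[0.6014 0.0121 0.2866] r0.0853 phi-1.233 Frad-4.2 Ftan-6.5 Fz-2.7 w0.230
[[-0.0037, 0.0023, 0.0001], [-0.0075, 0.0045, 0.0003], [-0.0115, 0.0064, 0.0004], [-0.0155, 0.0081, 0.0005], [-0.0196, 0.0097, 0.0006], [-0.0238, 0.011, 0.0008], [-0.028, 0.0121, 0.0009], [-0.0323, 0.013, 0.001], [-0.0367, 0.0137, 0.0011], [-0.041, 0.0142, 0.0013]]
```

Still free at 2.54 rad, with a tangential force of 6.5 N.

>>> {"name": "drive_tool", "arguments": {"xyz": [[-0.0037,0.0023,0.0001],[-0.0075,0.0045,0.0003],[-0.0115,0.0064,0.0004],[-0.0155,0.0081,0.0005],[-0.0196,0.0097,0.0006],[-0.0238,0.011,0.0008],[-0.028,0.0121,0.0009],[-0.0323,0.013,0.001],[-0.0367,0.0137,0.0011],[-0.041,0.0142,0.0013]], "yaw": [0,0,0,0,0,0,0,0,0,0]}}

```text
time_s: 9.68
eef_pos: [0.5587, 0.0083, 0.2853]
eef_rot: [-3.112, 0.409, -0.015]
ft_force: [6.9, 3.7, -3.4]
width: 0.228
```

```bash
python3 -c "
from w import *
go(.088,.088,.05,10)"
```

```text
t9.68 p[0.5587 0.0083 0.2853] r0.0855 phi-1.741 Frad-4.8 Ftan-6.2 Fz-3.4 w0.228
[[-0.0044, 0.0002, 0.0001], [-0.0088, 0.0001, 0.0003], [-0.0132, -0.0001, 0.0004], [-0.0176, -0.0006, 0.0005], [-0.0219, -0.0013, 0.0006], [-0.0262, -0.0022, 0.0008], [-0.0305, -0.0034, 0.0009], [-0.0347, -0.0047, 0.001], [-0.0388, -0.0063, 0.0011], [-0.0428, -0.008, 0.0013]]
```

>>> {"name": "drive_tool", "arguments": {"xyz": [[-0.0044,0.0002,0.0001],[-0.0088,0.0001,0.0003],[-0.0132,-0.0001,0.0004],[-0.0176,-0.0006,0.0005],[-0.0219,-0.0013,0.0006],[-0.0262,-0.0022,0.0008],[-0.0305,-0.0034,0.0009],[-0.0347,-0.0047,0.001],[-0.0388,-0.0063,0.0011],[-0.0428,-0.008,0.0013]], "yaw": [0,0,0,0,0,0,0,0,0,0]}}

```text
time_s: 10.52
eef_pos: [0.5197, 0.0259, 0.284]
eef_rot: [-3.114, 0.41, -0.016]
ft_force: [7.9, -1.3, -5.1]
width: 0.233
```

```bash
python3 -c "
from w import *
go(.088,.088,.05,10)"
```

```text
t10.52 p[0.5197 0.0259 0.284 ] r0.0855 phi-2.247 Frad-4.0 Ftan-7.0 Fz-5.1 w0.233
[[-0.0039, -0.002, 0.0001], [-0.0078, -0.0042, 0.0003], [-0.0115, -0.0065, 0.0004], [-0.0151, -0.0091, 0.0005], [-0.0185, -0.0118, 0.0006], [-0.0218, -0.0147, 0.0008], [-0.025, -0.0177, 0.0009], [-0.028, -0.0209, 0.001], [-0.0309, -0.0243, 0.0011], [-0.0335, -0.0278, 0.0013]]
```

>>> {"name": "drive_tool", "arguments": {"xyz": [[-0.0039,-0.002,0.0002],[-0.0078,-0.0042,0.0005],[-0.0115,-0.0065,0.0007],[-0.0151,-0.0091,0.0009],[-0.0185,-0.0118,0.0011],[-0.0218,-0.0147,0.0013],[-0.025,-0.0177,0.0015],[-0.028,-0.0209,0.0017],[-0.0309,-0.0243,0.0019],[-0.0335,-0.0278,0.0021]], "yaw": [0,0,0,0,0,0,0,0,0,0]}}

```text
time_s: 11.35
eef_pos: [0.4942, 0.0604, 0.2825]
eef_rot: [3.113, -0.411, 0.015]
ft_force: [2.9, -6.3, -0.3]
width: 0.229
```

```bash
python3 -c "
from w import *
go(.088,.088,.05,10)"
```

```text
t11.35 p[0.4942 0.0604 0.2825] r0.0853 phi-2.755 Frad-0.3 Ftan-6.9 Fz-0.3 w0.229
[[-0.0025, -0.0036, 0.0001], [-0.0048, -0.0074, 0.0003], [-0.0069, -0.0113, 0.0004], [-0.0088, -0.0152, 0.0005], [-0.0105, -0.0193, 0.0006], [-0.012, -0.0234, 0.0008], [-0.0132, -0.0276, 0.0009], [-0.0143, -0.0319, 0.001], [-0.0152, -0.0362, 0.0011], [-0.0158, -0.0406, 0.0013]]
```

>>> {"name": "drive_tool", "arguments": {"xyz": [[-0.0028,-0.0036,0.0001],[-0.0053,-0.0074,0.0003],[-0.0077,-0.0113,0.0004],[-0.0098,-0.0152,0.0005],[-0.0117,-0.0193,0.0006],[-0.0134,-0.0234,0.0008],[-0.0147,-0.0276,0.0009],[-0.0158,-0.0319,0.001],[-0.0167,-0.0362,0.0011],[-0.0173,-0.0406,0.0013]], "yaw": [0,0,0,0,0,0,0,0,0,0]}}

```text
time_s: 12.18
eef_pos: [0.4883, 0.1041, 0.2812]
eef_rot: [3.113, -0.411, 0.016]
ft_force: [4.4, -7.4, 0.4]
width: 0.226
```

```bash
python3 -c "
from w import *
go(.088,.0885,.05,10)"
```

```text
t12.18 p[0.4883 0.1041 0.2812] r0.0857 phi3.007 Frad-5.4 Ftan-6.7 Fz0.4 w0.226
[[-0.0004, -0.0044, 0.0001], [-0.0005, -0.0088, 0.0003], [-0.0005, -0.0132, 0.0004], [-0.0002, -0.0176, 0.0005], [0.0003, -0.022, 0.0006], [0.001, -0.0263, 0.0008], [0.0019, -0.0306, 0.0009], [0.0031, -0.0349, 0.001], [0.0044, -0.0391, 0.0011], [0.006, -0.0433, 0.0013]]
```

>>> {"name": "drive_tool", "arguments": {"xyz": [[-0.0004,-0.0044,0.0001],[-0.0005,-0.0088,0.0003],[-0.0005,-0.0132,0.0004],[-0.0002,-0.0176,0.0005],[0.0003,-0.022,0.0006],[0.001,-0.0263,0.0008],[0.0019,-0.0306,0.0009],[0.0031,-0.0349,0.001],[0.0044,-0.0391,0.0011],[0.006,-0.0433,0.0013]], "yaw": [0,0,0,0,0,0,0,0,0,0]}}

```text
time_s: 13.02
eef_pos: [0.5047, 0.1441, 0.2799]
eef_rot: [3.113, -0.411, 0.013]
ft_force: [0.5, -8.4, 2.1]
width: 0.227
```

```bash
python3 -c "
from w import *
go(.088,.088,.05,10)"
```

```text
t13.02 p[0.5047 0.1441 0.2799] r0.0857 phi2.497 Frad-5.5 Ftan-6.4 Fz2.1 w0.227
[[0.0019, -0.004, 0.0001], [0.0039, -0.0079, 0.0003], [0.0061, -0.0117, 0.0004], [0.0086, -0.0153, 0.0005], [0.0112, -0.0189, 0.0006], [0.014, -0.0223, 0.0008], [0.0169, -0.0256, 0.0009], [0.02, -0.0287, 0.001], [0.0233, -0.0316, 0.0011], [0.0267, -0.0344, 0.0013]]
```

Turned 5.1 rad and still free.

>>> {"name": "drive_tool", "arguments": {"xyz": [[0.0019,-0.004,0.0001],[0.0039,-0.0079,0.0003],[0.0061,-0.0117,0.0004],[0.0086,-0.0153,0.0005],[0.0112,-0.0189,0.0006],[0.014,-0.0223,0.0008],[0.0169,-0.0256,0.0009],[0.02,-0.0287,0.001],[0.0233,-0.0316,0.0011],[0.0267,-0.0344,0.0013]], "yaw": [0,0,0,0,0,0,0,0,0,0]}}

```text
time_s: 13.85
eef_pos: [0.5384, 0.1708, 0.2786]
eef_rot: [3.113, -0.411, 0.009]
ft_force: [-3.8, -7.5, 3.9]
width: 0.232
```

```bash
python3 -c "
from w import *
go(.088,.0875,.05,10)"
```

```text
t13.85 p[0.5384 0.1708 0.2786] r0.0856 phi1.989 Frad-5.3 Ftan-6.5 Fz3.9 w0.232
[[0.0036, -0.0025, 0.0001], [0.0073, -0.0049, 0.0003], [0.0111, -0.0071, 0.0004], [0.015, -0.0091, 0.0005], [0.019, -0.0108, 0.0006], [0.0231, -0.0124, 0.0008], [0.0273, -0.0138, 0.0009], [0.0315, -0.0149, 0.001], [0.0358, -0.0159, 0.0011], [0.0401, -0.0166, 0.0013]]
```

>>> {"name": "drive_tool", "arguments": {"xyz": [[0.0036,-0.0025,0.0],[0.0073,-0.0049,0.0001],[0.0111,-0.0071,0.0001],[0.015,-0.0091,0.0002],[0.019,-0.0108,0.0003],[0.0231,-0.0124,0.0004],[0.0273,-0.0138,0.0005],[0.0315,-0.0149,0.0006],[0.0358,-0.0159,0.0007],[0.0401,-0.0166,0.0008]], "yaw": [0,0,0,0,0,0,0,0,0,0]}}

```text
time_s: 14.68
eef_pos: [0.5804, 0.1775, 0.2774]
eef_rot: [-3.114, 0.41, -0.004]
ft_force: [-6.9, -2.8, 2.3]
width: 0.228
```

```bash
python3 -c "
from w import *
go(.088,.0875,.05,10)"
```

```text
t14.68 p[0.5804 0.1775 0.2774] r0.0853 phi1.486 Frad-3.4 Ftan-6.6 Fz2.3 w0.228
[[0.0044, -0.0005, 0.0001], [0.0088, -0.0008, 0.0003], [0.0132, -0.0008, 0.0004], [0.0175, -0.0007, 0.0005], [0.0219, -0.0003, 0.0006], [0.0263, 0.0003, 0.0008], [0.0306, 0.0011, 0.0009], [0.0348, 0.0021, 0.001], [0.039, 0.0034, 0.0011], [0.0432, 0.0048, 0.0013]]
```

6.1 rad turned, still free. The tool's z travel so far is about 15.5 mm.

>>> {"name": "drive_tool", "arguments": {"xyz": [[0.0044,-0.0006,0.0001],[0.0088,-0.0009,0.0003],[0.0132,-0.001,0.0004],[0.0175,-0.001,0.0005],[0.0219,-0.0007,0.0006],[0.0263,-0.0001,0.0008],[0.0306,0.0007,0.0009],[0.0348,0.0017,0.001],[0.039,0.003,0.0011],[0.0432,0.0044,0.0013]], "yaw": [0,0,0,0,0,0,0,0,0,0]}}

```text
time_s: 15.52
eef_pos: [0.6207, 0.1631, 0.2761]
eef_rot: [-3.113, 0.409, -0.003]
ft_force: [-6.8, 0.6, 2.9]
width: 0.228
```

```bash
python3 -c "
from w import *
go(.088,.088,.05,10)"
```

```text
t15.52 p[0.6207 0.1631 0.2761] r0.0850 phi0.978 Frad-3.3 Ftan-6.0 Fz2.9 w0.228
[[0.0041, 0.0016, 0.0001], [0.0081, 0.0035, 0.0003], [0.012, 0.0055, 0.0004], [0.0158, 0.0078, 0.0005], [0.0194, 0.0102, 0.0006], [0.023, 0.0128, 0.0008], [0.0264, 0.0156, 0.0009], [0.0297, 0.0185, 0.001], [0.0328, 0.0216, 0.0011], [0.0357, 0.0249, 0.0013]]
```

>>> {"name": "drive_tool", "arguments": {"xyz": [[0.0041,0.0016,0.0001],[0.0081,0.0035,0.0003],[0.012,0.0055,0.0004],[0.0158,0.0078,0.0005],[0.0194,0.0102,0.0006],[0.023,0.0128,0.0008],[0.0264,0.0156,0.0009],[0.0297,0.0185,0.001],[0.0328,0.0216,0.0011],[0.0357,0.0249,0.0013]], "yaw": [0,0,0,0,0,0,0,0,0,0]}}

```text
time_s: 16.35
eef_pos: [0.649, 0.1306, 0.2748]
eef_rot: [-3.111, 0.408, -0.004]
ft_force: [-5.8, 4.7, 2.0]
width: 0.226
```

```bash
python3 -c "
from w import *
go(.088,.088,.05,10)"
```

```text
t16.35 p[0.649  0.1306 0.2748] r0.0848 phi0.465 Frad-3.1 Ftan-6.8 Fz2.0 w0.226
[[0.0027, 0.0034, 0.0001], [0.0053, 0.007, 0.0003], [0.0077, 0.0107, 0.0004], [0.0099, 0.0145, 0.0005], [0.0119, 0.0184, 0.0006], [0.0137, 0.0224, 0.0008], [0.0154, 0.0265, 0.0009], [0.0168, 0.0307, 0.001], [0.018, 0.0349, 0.0011], [0.0189, 0.0392, 0.0013]]
```

>>> {"name": "drive_tool", "arguments": {"xyz": [[0.0027,0.0034,0.0001],[0.0053,0.007,0.0003],[0.0077,0.0107,0.0004],[0.0099,0.0145,0.0005],[0.0119,0.0184,0.0006],[0.0137,0.0224,0.0008],[0.0154,0.0265,0.0009],[0.0168,0.0307,0.001],[0.018,0.0349,0.0011],[0.0189,0.0392,0.0013]], "yaw": [0,0,0,0,0,0,0,0,0,0]}}

```text
time_s: 17.18
eef_pos: [0.6578, 0.0883, 0.2735]
eef_rot: [-3.111, 0.407, -0.007]
ft_force: [-1.3, 4.9, 0.3]
width: 0.228
```

```bash
python3 -c "
from w import *
go(.088,.088,.05,10)"
```

```text
t17.18 p[0.6578 0.0883 0.2735] r0.0847 phi-0.051 Frad-1.5 Ftan-4.9 Fz0.3 w0.228
[[0.0007, 0.0043, 0.0001], [0.0012, 0.0087, 0.0003], [0.0014, 0.0131, 0.0004], [0.0015, 0.0175, 0.0005], [0.0013, 0.0219, 0.0006], [0.0009, 0.0263, 0.0008], [0.0003, 0.0306, 0.0009], [-0.0006, 0.035, 0.001], [-0.0016, 0.0392, 0.0011], [-0.0029, 0.0435, 0.0013]]
```

>>> {"name": "drive_tool", "arguments": {"xyz": [[0.0012,0.0043,0.0001],[0.002,0.0087,0.0003],[0.0024,0.0131,0.0004],[0.0025,0.0175,0.0005],[0.0023,0.0219,0.0006],[0.0019,0.0263,0.0008],[0.0013,0.0306,0.0009],[0.0004,0.035,0.001],[-0.0007,0.0393,0.0011],[-0.0021,0.0438,0.0013]], "yaw": [0,0,0,0,0,0,0,0,0,0]}}

```text
time_s: 18.02
eef_pos: [0.6448, 0.0467, 0.2722]
eef_rot: [-3.11, 0.407, -0.009]
ft_force: [-0.3, 7.3, 0.2]
width: 0.231
```

```bash
python3 -c "
from w import *
go(.088,.088,.04,10)"
```

```text
t18.02 p[0.6448 0.0467 0.2722] r0.0850 phi-0.570 Frad-4.1 Ftan-6.0 Fz0.2 w0.231
[[-0.0012, 0.0033, 0.0001], [-0.0026, 0.0066, 0.0002], [-0.0041, 0.0097, 0.0003], [-0.0057, 0.0129, 0.0004], [-0.0074, 0.0159, 0.0005], [-0.0093, 0.0189, 0.0006], [-0.0112, 0.0218, 0.0007], [-0.0133, 0.0247, 0.0008], [-0.0155, 0.0274, 0.0009], [-0.0178, 0.0301, 0.001]]
```

>>> {"name": "drive_tool", "arguments": {"xyz": [[-0.0012,0.0033,0.0001],[-0.0026,0.0066,0.0002],[-0.0041,0.0097,0.0003],[-0.0057,0.0129,0.0004],[-0.0074,0.0159,0.0005],[-0.0093,0.0189,0.0006],[-0.0112,0.0218,0.0007],[-0.0133,0.0247,0.0008],[-0.0155,0.0274,0.0009],[-0.0178,0.0301,0.001]], "yaw": [0,0,0,0,0,0,0,0,0,0]}}

```text
time_s: 18.85
eef_pos: [0.6217, 0.0226, 0.2713]
eef_rot: [-3.109, 0.407, -0.016]
ft_force: [8.6, 9.6, -3.8]
width: 0.228
```

```bash
python3 -c "
from w import *
go(.088,.088,.04,10)"
```

```text
t18.85 p[0.6217 0.0226 0.2713] r0.0851 phi-0.965 Frad-3.0 Ftan-12.6 Fz-3.8 w0.228
[[-0.0024, 0.0026, 0.0001], [-0.0049, 0.0051, 0.0002], [-0.0075, 0.0074, 0.0003], [-0.0102, 0.0097, 0.0004], [-0.013, 0.0119, 0.0005], [-0.0158, 0.0139, 0.0006], [-0.0188, 0.0158, 0.0007], [-0.0218, 0.0176, 0.0008], [-0.0249, 0.0193, 0.0009], [-0.028, 0.0209, 0.001]]
```

The crank has gone stiff: 12.6 N, which is about 210 N on the blank. I'll add about 0.05 rad for margin and let it settle.

>>> {"name": "drive_tool", "arguments": {"xyz": [[-0.0015,0.0017,0.0001],[-0.003,0.0032,0.0001],[-0.003,0.0032,0.0001],[-0.003,0.0032,0.0001],[-0.003,0.0032,0.0001],[-0.003,0.0032,0.0001]], "yaw": [0,0,0,0,0,0]}}

```text
time_s: 19.35
eef_pos: [0.618, 0.0202, 0.2712]
eef_rot: [-3.11, 0.407, -0.016]
ft_force: [8.9, 9.0, -4.3]
width: 0.227
```

```bash
python3 -c "
from w import *
go(.088,.088,.04,2)"
```

```text
t19.35 p[0.618  0.0202 0.2712] r0.0852 phi-1.017 Frad-2.9 Ftan-12.3 Fz-4.3 w0.227
[[-0.0025, 0.0024, 0.0001], [-0.0052, 0.0048, 0.0002]]
```

Total since the last free reading is 0.45 rad at most, so the load is roughly 210–300 N. Next I'll relieve the stored tangential force, then open.

>>> {"name": "drive_tool", "arguments": {"xyz": [[0.0015,-0.0014,0],[0.0029,-0.0028,0],[0.0029,-0.0028,0],[0.0029,-0.0028,0]], "yaw": [0,0,0,0]}}

```text
time_s: 19.68
eef_pos: [0.6194, 0.0209, 0.271]
eef_rot: [-3.112, 0.408, -0.007]
ft_force: [-2.2, 5.7, 3.2]
width: 0.231
```

```bash
python3 -c "
from w import *
st(C)"
```

```text
t19.68 p[0.6194 0.0209 0.271 ] r0.0853 phi-0.998 Frad-6.0 Ftan-1.3 Fz3.2 w0.231
```

>>> {"name": "drive_tool", "arguments": {"xyz": [[0,0,0],[0,0,0],[0,0,0],[0,0,0],[0,0,0],[0,0,0]], "yaw": [0,0,0,0,0,0], "grip": 0.06}}

```text
time_s: 20.18
eef_pos: [0.6181, 0.019, 0.2678]
eef_rot: [3.115, -0.411, 0.0]
ft_force: [-0.1, -0.2, -0.8]
width: 0.657
```

>>> {"name": "drive_tool", "arguments": {"xyz": [[0,0,-0.02],[0,0,-0.04],[0,0,-0.07],[0,0,-0.1],[-0.02,0.035,-0.1],[-0.02,0.07,-0.1],[-0.02,0.105,-0.1],[-0.02,0.14,-0.1],[-0.02,0.18,-0.1],[-0.02,0.18,-0.1]], "yaw": [0,0,0,0,0,0,0,0,0,0]}}

```text
time_s: 21.02
eef_pos: [0.5504, -0.1556, 0.3675]
eef_rot: [3.111, -0.42, -0.001]
ft_force: [0.6, 0.2, -0.2]
width: 0.674
```

```bash
python3 - <<'E'
from h import *
s=env.get_state();print(s['eef_pos'],s['ft_force'],s['width'],s['time_s'])
a=env.snapshot("scene")[:,:,::-1];b=env.snapshot("top")[:,:,::-1]
cv2.imwrite("pics/end.png",np.vstack([cv2.resize(a[140:320,190:460],None,fx=2,fy=2)[:300],cv2.resize(b[170:310,190:460],None,fx=2,fy=2)]))
E
```

```text
[ 0.55036393 -0.15556838  0.36752467] [ 0.57178915  0.18930728 -0.18232698] 0.6739779626461323 21.0167
```

View pics/end.png

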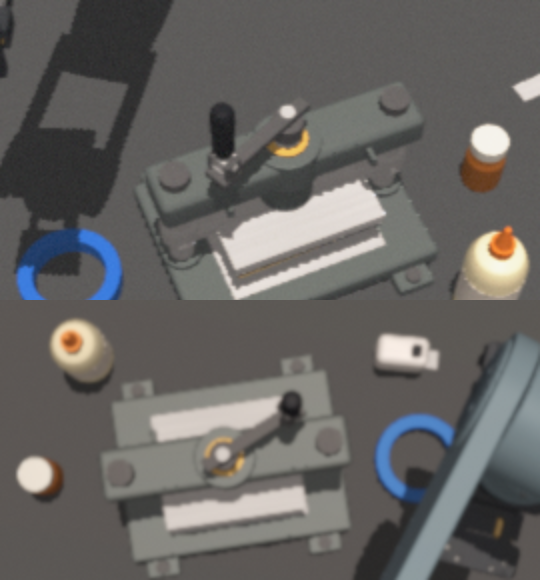

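The handle is standing upright (scene crop about (222,130)), the platen is down on the blank, the bystanders are in place and the gripper is clear. I'll hand it in.

```bash
python3 -c "
from cell import env
print(env.sign_off())"
```

```text
the job is handed in; nothing more can be done
None
```

I unfolded the handle, wound the crank clockwise until it went stiff, then let go and handed the job in at about 21 s. No verdict was reported.

- **Handle:** it went to its stop. A further outward push met about 8.5 N of resistance, and in the last picture it stands upright.
- **Winding:** about 8.6 rad (1.4 turns) in total. The force along the handle's travel stayed at 5–7 N until the last 0.45 rad, then rose to 12.6 N.
- **Clamping force:** I estimate 210–340 N on the blank; it was not measured directly. The amount of turn gives 210–250 N. The 12.3 N read while holding still would mean up to about 340 N by the task's "4 N less" rule, so the two disagree somewhat. Both are inside 100–500 N.
- **Release:** I relieved the stored side force to about 1 N before opening the fingers. The tool force then read about zero, and the gripper ended well clear of the press.
- **Bystanders:** all four look undisturbed in the last picture, though I did not measure their positions.
- **Position check:** the screw axis from the camera was about 5 mm off from the circle the handle followed. I used the fitted circle for the rest of the winding.

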